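Open the seized ground-glass stopper of a decalcifying flask

TASK

The ground-glass stopper of the amber flask on the shaker has seized in its neck. Twist it to break it free, pull it up out of the neck, and set it down without dropping it in the wide, empty part of the blue tray, leaving it there; do not knock over the bottles and the jar on the bench.

Things in the scene. Friction and masses are not known exactly. Their poses are not given: they have to be found in the camera images.
- stopper_mid (a point): Dark amber glass stopper, 66 mm long, 90 g, upright in the amber flask's neck. This point: on its axis, 33 mm above its small end; z up along the axis. From the small end: 38 mm ground taper (diameter 27 to 34 mm), 4 mm collar (diameter 30), octagonal head 24 mm high. The taper leaves the neck after 40 mm of lift. Let go upright on a flat floor, it stands on its small end.
- stopper_head (a point): Centre of the stopper's head, 21 mm above stopper_mid: octagonal prism, 46 mm across flats (flats face along x, y and every 45 degrees between), 12 mm of it above and below this point. Seized: a straight pull lifts it 2 mm at most; a twist of about 25 degrees or more about its axis, either way, against 0.2 to 0.4 N m frees it for good: then it turns and lifts easily.
- flask_amber: Amber (brown) glass conical flask held fast in a spring clamp on the shaker; it cannot turn or move. Origin at the centre of its underside, z up its axis. Base diameter 87 mm, rim 146 mm above the origin, neck 42 mm outer diameter for the top 45 mm. Seated, stopper_mid is 141 mm above this origin and the two x axes are parallel; the head's underside is 4 mm above the rim.
- flask_clear: The same flask in clear glass with its own clear stopper, in the other clamp, 124 mm from the amber one; fixed, nothing to do with it. Origin at the centre of its underside; its stopper's top is 174 mm above that.
- shaker: Cream orbital shaker, switched off and fixed, with an aluminium and black platform; 268 mm (x) by 265 mm (y), platform top 81 mm above the bench. Origin on the bench under its middle; its control panel faces its -x. The flasks stand side by side along its y, their undersides 84 mm above the bench.
- tray: Light blue instrument tray, fixed on the bench, 230 mm (x) by 200 mm (y), walls 24 mm high, floor 4 mm thick; origin at the centre of its underside. A divider 20 mm high along x at y = +40 mm parts it: wide empty part x -111 to 111, y -96 to 38 mm (middle at y = -29 mm); the narrow part, y 42 to 96 mm, holds loose forceps and a pink cassette.
- wash_bottle: White plastic wash bottle with a blue cap and bent spout, loose, 74 mm diameter, 205 mm high; origin at the centre of its underside, z up.
- stain_jar: Square clear staining jar with a green lid, loose, 62 mm wide, 98 mm high; origin at the centre of its underside, z up.
- reagent: Amber reagent bottle with a white cap, loose, 72 mm diameter, 165 mm high; origin at the centre of its underside, z up.
There are look-alikes about, which are no part of the job. Of the things like the part that bears stopper_mid, leave any that is red or yellow; of the rest the larger one is meant.

How it is judged:
By the outcome, as a careful person would: the job done as asked, in the order asked, and still so for the second after the job is handed in, with the robot touching nothing.
It also fails if it takes over 42 s, if anything falls off the work surface, if the arm or the gripper's body presses on something with over 40 N, if the wrist force passes 120 N, or if a joint passes its speed limit or range.

ROBOT

A 6-joint arm with a two-finger parallel gripper is mounted at the origin on the work surface. World frame = base frame: x ahead of the robot, y to its left, z up, the work surface at z = 0. Lengths are in m, angles in rad, forces in N, time in s.
With the tool pointing down it reaches from about 0.3 to 1 m from the base axis. Payload 5.1 kg.
Tool frame: the origin (TCP) lies midway between the tips of the shut fingers; the grasp point (between the pads) lies ctrl.pinch_z behind it (ctrl.pinch_z is the distance from the TCP to the grasp point, in m); z points along the fingers, y is the line along which they close (so a half turn about z gives the same grasp; the last joint's range is limited). The gripper opens to 95 mm and grips with 3 to 60 N. Pads are 20 mm wide; open, the fingers measure 119 mm over their backs; the gripper's body (75 mm by 180 mm) begins 59 mm behind the grasp point.
Start: joints at [1.047, 0.124, 1.65, -0, 1.367, -0.083], TCP at [0.277, 0.588, 0.215] pointing down, gripper open.
Joint ranges: [-2.61, 2.61], [-1.02, 2.33], [0.03, 2.71], [-1.35, 4.49], [0.32, 2.68], [-2.91, 2.91]. Speed limits (rad/s): [2.57, 2.57, 3.14, 3.14, 3.14, 3.14].

INTERFACE

Orientations are given as a rotation vector (axis times angle).
In Python, from workcell import ctrl gives the robot as it stands.
- The arm moves only by the tool drive_tool, never from a script. Its argument "steps" is a list of rows, each a list of 5 numbers: the opening in per cent of the stroke, from 0 (shut) to 100 (fully open), then the shift along the world's x, y, z in cm, then the turn about the world's z in degrees. A call has exactly 5 rows; each row shifts and turns the commanded pose from where the row before left it; what a row does not reach is not made up. A row lasts 1/10 s, in which the tool goes at most 50 mm and 8.59 degrees, less where a joint would pass 70% of its speed; a pose out of reach is approached as far as the arm can. A call is refused whole if a number of a shift passes 5 or a number of a turn 8.59, either way. A call with a gripper value outside its range is refused whole. The fingers move at their own pace and stop on an object; "newtons" is the grip in N (left out, the last holds). Time passes only in rows, so rows that do not move let the fingers close, or fill a call up. It gives the time, the measured TCP pose, the force, the opening and the grip force at its end, in the units of the state.
- ctrl.get_obs(): the state, without advancing time (a new reading comes with each control period).
- ctrl.read_camera(name): name is "side" or "top" or "wrist"; returns the picture (480x640x3 uint8, blue, green, red); there is no depth.
- ctrl.camera_params(name): a dict with "camera_matrix" (3x3 intrinsics, pixels), "eye" and "attitude" of the camera in the world. Camera axes: x right, y down, z forward; pixel columns grow to the right and rows downward; lengths in m; the calibration is good to about 2 mm. A picture is of the moment at which its call begins: read the wrist's pose just before it. camera_params takes no time and is no camera call; for the wrist camera it gives the pose at the moment of the call.
- ctrl.finish_job(): hands the job in; it is judged then, once.
The state is a dict: "clock": time; "qpos": joint angles; "joint_vel": joint speeds; "joint_efforts": joint torques, N m; "ee_pos": TCP position; "tcp_rot": TCP orientation; "force": force on the tool from outside, world axes, zero at the start; "ft_torque": the same for the moment, N m; "width": finger opening in m; "grasp_force": force on a finger pad.
Only numpy, scipy, OpenCV 4.12 (cv2) and the standard library are available. Lean on these libraries where they do the work, as an engineer would, in place of code of your own. Each camera call takes 0.05 s, during which the arm holds its last target. There are 200 camera calls.

## Working session

There is one attempt and no reset: what is moved stays moved. The work goes in short steps, Python scripts to look and compute and a tool call to move; the robot and the scene stay as the last step left them, time stands still between calls to the robot, and variables do not carry over. Pictures are saved under pics/ and viewed, at most 10 in all, crops included, and the job is handed in when it is done.

Besides the shell and the picture viewer there is one more tool, called after ">>>" by a JSON object that holds its "method" and its "body". drive_tool: Moves the arm, as the interface text tells. Its arguments: {"type":"object","properties":{"steps":{"type":"array","items":{"type":"array","items":{"type":"number"}}},"newtons":{"type":"number"}},"required":["steps"]}

```bash
mkdir -p pics; python3 - <<'E'
from workcell import ctrl
import cv2,numpy as np
np.set_printoptions(precision=4,suppress=True)
for n in("top","side"):
    im=ctrl.read_camera(n);cv2.imwrite(f"pics/{n}0.png",im)
    p=ctrl.camera_params(n);print(n,p)
o=ctrl.get_obs();print(o,ctrl.pinch_z)
E
```

```text
top {'camera_matrix': array([[460.8661,   0.    , 325.8675],
       [  0.    , 460.8661, 239.1489],
       [  0.    ,   0.    ,   1.    ]]), 'eye': array([ 0.3273, -0.0267,  1.1303]), 'attitude': array([-2.0956,  2.1421, -0.172 ])}
side {'camera_matrix': array([[569.5459,   0.    , 318.2085],
       [  0.    , 569.5459, 240.419 ],
       [  0.    ,   0.    ,   1.    ]]), 'eye': array([ 0.3198, -0.7395,  0.9229]), 'attitude': array([-2.357 ,  0.2938, -0.1367])}
{'clock': 0.1, 'qpos': array([ 1.0474,  0.1245,  1.6516,  0.    ,  1.3675, -0.0826]), 'joint_vel': array([ 0.0002, -0.0018, -0.0019, -0.0003,  0.0005,  0.0013]), 'joint_efforts': array([  0.0003, -41.8881, -36.1097,   0.0776,   0.0461,  -0.0001]), 'ee_pos': array([0.2771, 0.5873, 0.2135]), 'tcp_rot': array([-0.6867, -3.065 ,  0.0029]), 'force': array([ 0.1394,  0.2643, -1.0794]), 'ft_torque': array([-0.0022, -0.0269,  0.0652]), 'grasp_force': 0.0, 'width': 0.09517107470333037} 0.0188
```

View pics/top0.png

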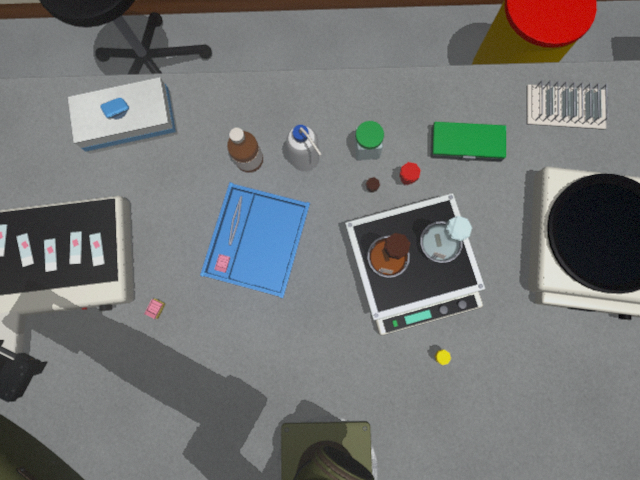

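View pics/side0.png

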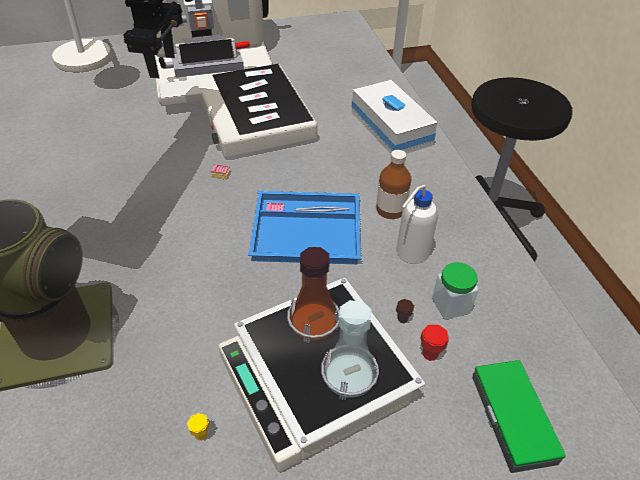

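The top view shows the amber stopper head at about (398,246), the tray at (203–310, 185–296) and the shaker with a tilt. The side view shows the head at about (314,262). Next I'll measure these with masks.

```bash
cat > h.py <<'E'
import cv2,numpy as np
from scipy.spatial.transform import Rotation as R
np.set_printoptions(precision=4,suppress=True)
def ray(p,uv):
    d=np.linalg.inv(p["camera_matrix"])@np.array([uv[0],uv[1],1.]);d=R.from_rotvec(p["attitude"]).apply(d)
    return np.array(p["eye"]),d/np.linalg.norm(d)
def onz(p,uv,z):
    e,d=ray(p,uv);return e+d*(z-e[2])/d[2]
def blob(m,near):
    n,l,s,c=cv2.connectedComponentsWithStats(m.astype(np.uint8))
    k=[i for i in range(1,n) if s[i,4]>40]
    i=min(k,key=lambda i:np.hypot(*(c[i]-near)));return l==i,c[i],s[i]
E
python3 - <<'E'
from h import *
from workcell import ctrl
P={n:ctrl.camera_params(n) for n in("top","side")}
T=cv2.imread("pics/top0.png");S=cv2.imread("pics/side0.png")
for n,im,near in(("top",T,(398,243)),("side",S,(314,262))):
    hsv=cv2.cvtColor(im,cv2.COLOR_BGR2HSV);x,y=near
    print(n,[tuple(im[y+d,x]) for d in range(-16,24,4)],[tuple(im[y,x+d]) for d in range(-20,24,4)])
    b,g,r=[im[...,i].astype(int) for i in range(3)]
    m=(r<95)&(r>35)&(r-b>15)
    m,c,s=blob(m,near);print(c,s,onz(P[n],c,.246))
    o=im.copy();o[m]=(0,255,0);cv2.imwrite(f"pics/m_{n}.png",cv2.resize(o[y-50:y+50,x-50:x+50],(400,400),interpolation=0))
hsv=cv2.cvtColor(T,cv2.COLOR_BGR2HSV)
m,c,s=blob((cv2.inRange(hsv,(100,110,60),(125,255,255))>0),(256,240));print("tray",c,s)
cn=max(cv2.findContours(m.astype(np.uint8),0,2)[0],key=cv2.contourArea)
q=cv2.approxPolyDP(cv2.convexHull(cn),8,True)[:,0];w=np.array([onz(P["top"],u,.024)[:2] for u in q]);print(q,w,w.mean(0))
for a,b in zip(w,np.roll(w,-1,0)):print(np.linalg.norm(b-a),np.degrees(np.arctan2(*(b-a)[::-1])))
# shaker platform top outer corners
for uv in((348,222),(453,196),(482,286),(376,317)):print(onz(P["top"],uv,.081))
im=np.hstack([cv2.imread("pics/m_top.png"),cv2.imread("pics/m_side.png")]);cv2.imwrite("pics/m.png",im)
E
```

```text
top [(np.uint8(60), np.uint8(57), np.uint8(57)), (np.uint8(55), np.uint8(53), np.uint8(55)), (np.uint8(42), np.uint8(52), np.uint8(80)), (np.uint8(37), np.uint8(47), np.uint8(80)), (np.uint8(41), np.uint8(51), np.uint8(82)), (np.uint8(41), np.uint8(50), np.uint8(80)), (np.uint8(45), np.uint8(53), np.uint8(84)), (np.uint8(44), np.uint8(52), np.uint8(78)), (np.uint8(31), np.uint8(57), np.uint8(99)), (np.uint8(41), np.uint8(80), np.uint8(137))] [(np.uint8(33), np.uint8(52), np.uint8(93)), (np.uint8(44), np.uint8(77), np.uint8(130)), (np.uint8(40), np.uint8(49), np.uint8(72)), (np.uint8(44), np.uint8(50), np.uint8(82)), (np.uint8(42), np.uint8(52), np.uint8(83)), (np.uint8(41), np.uint8(51), np.uint8(82)), (np.uint8(40), np.uint8(51), np.uint8(82)), (np.uint8(41), np.uint8(50), np.uint8(80)), (np.uint8(51), np.uint8(56), np.uint8(71)), (np.uint8(55), np.uint8(50), np.uint8(50)), (np.uint8(47), np.uint8(46), np.uint8(43))]
[395.5518 247.1311] [374 233  37  42 618] [ 0.4695 -0.147   0.246 ]
side [(np.uint8(250), np.uint8(166), np.uint8(79)), (np.uint8(45), np.uint8(41), np.uint8(68)), (np.
[... 649 characters left out ...]
p.uint8(68)), (np.uint8(43), np.uint8(42), np.uint8(71)), (np.uint8(44), np.uint8(39), np.uint8(58)), (np.uint8(115), np.uint8(74), np.uint8(40)), (np.uint8(121), np.uint8(78), np.uint8(43))]
[314.2887 257.172 ] [300 247  29  22 471] [ 0.4773 -0.1404  0.246 ]
tray [256.8254 239.5551] [ 201  183  109  115 7693]
[[229 183]
 [309 203]
 [282 297]
 [201 275]] [[0.6777 0.2312]
 [0.6209 0.0313]
 [0.3909 0.099 ]
 [0.4479 0.2952]] [0.5343 0.1642]
0.20785942031593826 -105.85442660783777
0.23980164625921085 163.5940161859377
0.20430997935946818 73.7795069084719
0.23848844502131925 -15.555271867132353
[ 0.5579 -0.0619  0.081 ]
[ 0.6141 -0.3093  0.081 ]
[ 0.4027 -0.3599  0.081 ]
[ 0.3386 -0.1184  0.081 ]
```

View pics/m.png

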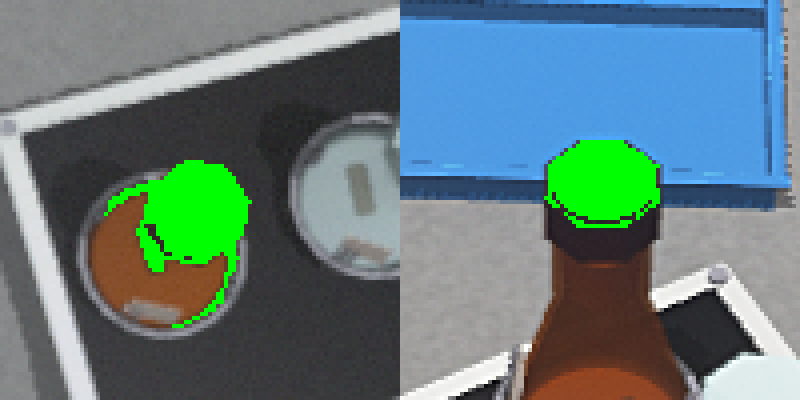

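The overlay shows the stopper's top face at about (397.5,245.7) in the top view and (314.6,258) in the side view. I'll triangulate it and check the path.

```bash
python3 - <<'E'
from h import *
from workcell import ctrl
P={n:ctrl.camera_params(n) for n in("top","side")}
a,b=(397.5,245.7),(314.6,258)
for n,c in(("top",a),("side",b)):print(n,onz(P[n],c,.258))
e1,d1=ray(P["top"],a);e2,d2=ray(P["side"],b)
s=np.linalg.lstsq(np.c_[d1,-d2],e2-e1,rcond=None)[0];print("tri",e1+s[0]*d1,e2+s[1]*d2)
for n,uv,z in(("reag cap",(237,134),.165),("wash cap",(300,132),.2),("jar",(370,134),.098)):print(n,onz(P["top"],uv,z))
# side view tray rim corners
for uv in((259,192),(361,193),(360,261),(250,259)):print("tray side",onz(P["side"],uv,.024))
o=ctrl.get_obs();M=R.from_rotvec(o["tcp_rot"]).as_matrix();print(M, np.degrees(np.arctan2(M[1,1],M[0,1])))
p=P["top"];q=p["camera_matrix"]@R.from_rotvec(p["attitude"]).inv().apply(o["ee_pos"]-p["eye"]);print(q[:2]/q[2])
E
```

```text
top [ 0.4703 -0.1493  0.258 ]
side [ 0.4745 -0.1528  0.258 ]
tri [ 0.4709 -0.1498  0.2541] [ 0.4752 -0.1501  0.2549]
reag cap [0.7462 0.1824 0.165 ]
wash cap [0.7317 0.0392 0.2   ]
jar [ 0.7663 -0.1196  0.098 ]
tray side [0.4524 0.2926 0.024 ]
tray side [0.6888 0.2313 0.024 ]
tray side [0.6206 0.0221 0.024 ]
tray side [0.3948 0.0837 0.024 ]
[[-0.9044  0.4267 -0.001 ]
 [ 0.4267  0.9044 -0.0017]
 [ 0.0002 -0.0019 -1.    ]] 64.74275724418605
[ 22.3684 355.4143]
```

>>> {"method": "drive_tool", "body": {"steps": [[100,0,0,3,0],[100,0,0,3,0],[100,0.5,-1,3,0],[100,1,-3,2,-3],[100,1.2,-4.5,1,-2.7]], "newtons": 40}}

```text
clock: 0.6
ee_pos: [0.3046, 0.5034, 0.3366]
tcp_rot: [0.838, 3.027, 0.004]
force: [0.5, 0.0, 0.4]
width: 0.0953
grasp_force: 0.0
```

>>> {"method": "drive_tool", "body": {"steps": [[100,1.2,-4.5,0,0],[100,1.2,-4.5,0,0],[100,1.2,-4.5,0,0],[100,1.2,-4.5,0,0],[100,1.2,-4.5,0,0]]}}

```text
clock: 1.1
ee_pos: [0.3642, 0.276, 0.3342]
tcp_rot: [-0.837, -3.028, 0.001]
force: [0.4, -0.6, 0.2]
width: 0.0951
grasp_force: 0.0
```

>>> {"method": "drive_tool", "body": {"steps": [[100,1.2,-4.5,0,0],[100,1.2,-4.5,0,0],[100,1.2,-4.5,0,0],[100,1.2,-4.5,0,0],[100,1.2,-4.5,0,0]]}}

```text
clock: 1.6
ee_pos: [0.4242, 0.051, 0.3344]
tcp_rot: [0.838, 3.028, 0.0]
force: [1.4, -0.7, -0.5]
width: 0.0949
grasp_force: 0.0
```

>>> {"method": "drive_tool", "body": {"steps": [[100,1.2,-4.5,0,0],[100,1.2,-4.5,0,0],[100,1.2,-4.5,0,0],[100,1.3,-4.5,0,0],[100,0,-2.0,0,0]]}}

```text
clock: 2.1
ee_pos: [0.4735, -0.1504, 0.3335]
tcp_rot: [-0.843, -3.025, 0.001]
force: [-0.2, 1.4, 0.6]
width: 0.0951
grasp_force: 0.0
```

```bash
python3 - <<'E'
from h import *
from workcell import ctrl
o=ctrl.get_obs();print(o["ee_pos"])
p=ctrl.camera_params("wrist");im=ctrl.read_camera("wrist");cv2.imwrite("pics/w1.png",im);print(p)
for z in(.258,.234):
    q=p["camera_matrix"]@R.from_rotvec(p["attitude"]).inv().apply(np.array([.473,-.150,z])-p["eye"]);print(q[:2]/q[2])
E
```

```text
[ 0.4735 -0.1504  0.3335]
{'camera_matrix': array([[362.4612,   0.    , 323.106 ],
       [  0.    , 362.4612, 239.538 ],
       [  0.    ,   0.    ,   1.    ]]), 'eye': array([ 0.4069, -0.1108,  0.5034]), 'attitude': array([2.5205, 1.4227, 0.1968])}
[324.1324 249.4309]
[324.0699 240.1503]
```

View pics/w1.png

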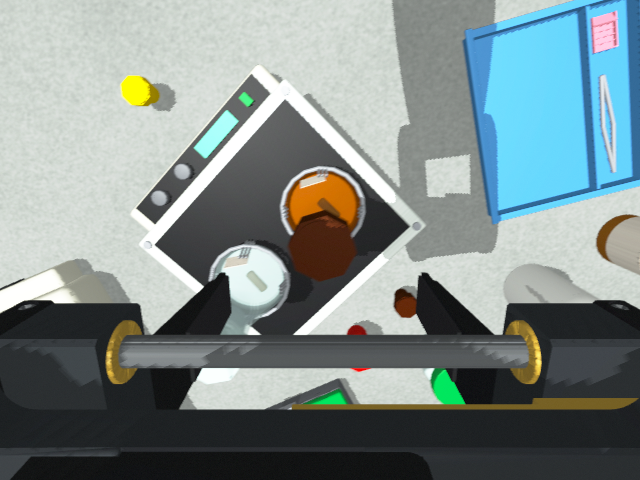

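The wrist view shows the amber head centred at about (322,248), against a predicted (324,249). Its flats face the fingers, so I can descend.

>>> {"method": "drive_tool", "body": {"steps": [[100,0,0,-3,0],[100,0,0,-3,0],[100,0,0,-2.2,0],[100,0,0,-1.4,0],[100,0,0,-0.7,0]]}}

```text
clock: 2.65
ee_pos: [0.4727, -0.1465, 0.2299]
tcp_rot: [-0.837, -3.026, -0.001]
force: [0.3, 0.2, 0.8]
width: 0.0954
grasp_force: 0.0
```

>>> {"method": "drive_tool", "body": {"steps": [[40,0,0,0,0],[40,0,0,0,0],[30,0,0,0,0],[30,0,0,0,0],[30,0,0,0,0]], "newtons": 45}}

```text
clock: 3.15
ee_pos: [0.4737, -0.1473, 0.2324]
tcp_rot: [0.838, 3.026, -0.0]
force: [-0.8, -0.2, -1.0]
width: 0.0605
grasp_force: 0.0
```

>>> {"method": "drive_tool", "body": {"steps": [[20,0,-0.1,0,0],[10,0,-0.1,0,0],[10,0,0,0,0],[10,0,0,0,0],[10,0,0,0,0]]}}

```text
clock: 3.65
ee_pos: [0.4734, -0.1492, 0.232]
tcp_rot: [0.838, 3.027, -0.0]
force: [-0.8, 0.2, 1.7]
width: 0.0482
grasp_force: 45.0
```

>>> {"method": "drive_tool", "body": {"steps": [[0,0,0,0,4],[0,0,0,0,4],[0,0,0,0,5],[0,0,0,0,5],[0,0,0,0,5]]}}

```text
clock: 4.15
ee_pos: [0.4734, -0.1496, 0.2319]
tcp_rot: [0.215, 3.134, -0.002]
force: [-1.8, -1.2, 2.4]
width: 0.0479
grasp_force: 45.0
```

>>> {"method": "drive_tool", "body": {"steps": [[0,0,0,0,5],[0,0,0,0,5],[0,0,0,0,5],[0,0,0,0,2],[0,0,0,0,0]]}}

```text
clock: 4.65
ee_pos: [0.4733, -0.1497, 0.232]
tcp_rot: [0.247, -3.132, 0.002]
force: [-1.0, -1.5, 3.1]
width: 0.0486
grasp_force: 45.0
```

```bash
python3 - <<'E'
from h import *
from workcell import ctrl
o=ctrl.get_obs();print(o["qpos"],o["force"],o["ft_torque"],o["width"])
im=ctrl.read_camera("wrist");cv2.imwrite("pics/w2.png",im[130:480])
E
```

```text
[-0.4138 -0.2348  1.9647 -0.0012  1.411  -2.1416] [-0.9901 -1.4557  3.1138] [-0.2843  0.2631 -0.1676] 0.04855208133324715
```

View pics/w2.png

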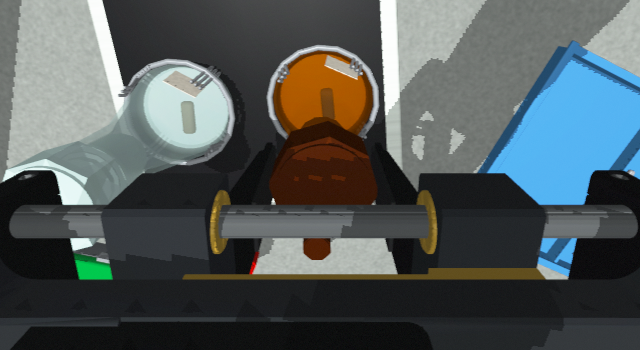

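The flats still sit flush on the fingers after a 40° turn, so the head turned with the grip. I'll lift gently and watch the force.

>>> {"method": "drive_tool", "body": {"steps": [[0,0,0,0.1,0],[0,0,0,0.2,0],[0,0,0,0.3,0],[0,0,0,0.3,0],[0,0,0,0.3,0]]}}

```text
clock: 5.2
ee_pos: [0.4727, -0.1488, 0.2415]
tcp_rot: [0.247, -3.129, -0.003]
force: [0.5, -1.7, -2.1]
width: 0.048
grasp_force: 45.0
```

Free lift, with low force. Continue up.

>>> {"method": "drive_tool", "body": {"steps": [[0,0,0,1,0],[0,0,0,1.5,0],[0,0,0,2,0],[0,0,0,2,0],[0,0,0,1.5,0]]}}

```text
clock: 5.7
ee_pos: [0.474, -0.149, 0.3273]
tcp_rot: [-0.248, 3.128, -0.002]
force: [1.1, -0.4, -1.1]
width: 0.048
grasp_force: 45.0
```

```bash
python3 - <<'E'
from h import *
from workcell import ctrl
for n in("side","wrist"): cv2.imwrite(f"pics/{n}3.png",ctrl.read_camera(n))
o=ctrl.get_obs();print(o["ee_pos"],o["force"],o["width"])
a=cv2.imread("pics/side3.png")[120:420,150:500];b=cv2.resize(cv2.imread("pics/wrist3.png"),(400,300))
cv2.imwrite("pics/v3.png",np.hstack([a,b]))
E
```

```text
[ 0.4746 -0.1495  0.328 ] [ 0.276  -0.2483 -1.4035] 0.04815524819811233
```

View pics/v3.png

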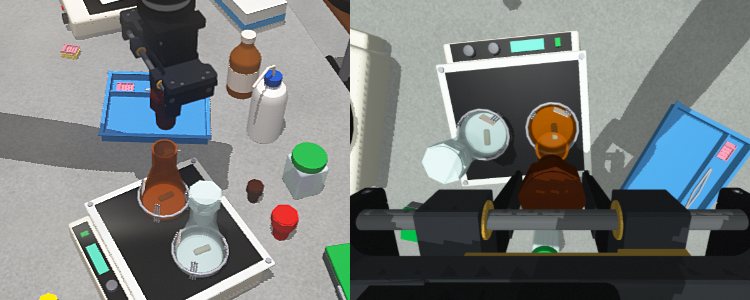

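The stopper is fully out of the neck and held upright; the flask mouth is open at about (165,145). Now carry it to the tray.

>>> {"method": "drive_tool", "body": {"steps": [[0,0.3,1.5,0,0],[0,0.6,3,0,0],[0,0.8,4,0,0],[0,0.8,4,0,0],[0,0.8,4,0,0]]}}

```text
clock: 6.3
ee_pos: [0.5061, 0.0175, 0.323]
tcp_rot: [0.247, -3.131, -0.001]
force: [0.1, -0.1, -1.2]
width: 0.0483
grasp_force: 45.0
```

>>> {"method": "drive_tool", "body": {"steps": [[0,0.8,4,0,0],[0,0.6,3.5,0,0],[0,0.5,2.5,-1,0],[0,0.3,1.5,-2,0],[0,0,0.2,-2,0]]}}

```text
clock: 6.8
ee_pos: [0.5282, 0.1349, 0.2727]
tcp_rot: [0.252, -3.131, -0.001]
force: [-0.7, 0.2, -0.5]
width: 0.0481
grasp_force: 45.0
```

>>> {"method": "drive_tool", "body": {"steps": [[0,0,0,-4,0],[0,0,0,-4,0],[0,0,0,-4,0],[0,0,0,-3,0],[0,0,0,-2,0]]}}

```text
clock: 7.3
ee_pos: [0.5259, 0.1327, 0.0998]
tcp_rot: [0.247, -3.126, 0.0]
force: [0.7, 0.1, -0.8]
width: 0.0479
grasp_force: 45.0
```

>>> {"method": "drive_tool", "body": {"steps": [[0,0,0,-2,0],[0,0,0,-1.5,0],[0,0,0,-1,0],[0,0,0,-0.5,0],[0,0,0,0,0]]}}

```text
clock: 7.8
ee_pos: [0.5282, 0.1328, 0.0533]
tcp_rot: [0.248, -3.131, 0.0]
force: [0.4, 0.0, -1.5]
width: 0.0476
grasp_force: 45.0
```

>>> {"method": "drive_tool", "body": {"steps": [[0,0,0,-0.2,0],[0,0,0,-0.1,0],[0,0,0,-0.1,0],[0,0,0,-0.1,0],[0,0,0,0,0]]}}

```text
clock: 8.3
ee_pos: [0.5284, 0.1329, 0.0487]
tcp_rot: [-0.248, 3.132, 0.0]
force: [0.2, 0.8, -1.2]
width: 0.0482
grasp_force: 45.0
```

>>> {"method": "drive_tool", "body": {"steps": [[0,0,0,-0.1,0],[0,0,0,-0.1,0],[0,0,0,-0.1,0],[0,0,0,0,0],[0,0,0,0,0]]}}

```text
clock: 8.8
ee_pos: [0.5283, 0.1329, 0.0456]
tcp_rot: [0.248, -3.132, 0.0]
force: [-0.4, -0.3, -1.4]
width: 0.0483
grasp_force: 45.0
```

>>> {"method": "drive_tool", "body": {"steps": [[0,0,0,-0.1,0],[0,0,0,0,0],[0,0,0,-0.1,0],[0,0,0,0,0],[0,0,0,0,0]]}}

```text
clock: 9.3
ee_pos: [0.5286, 0.1329, 0.044]
tcp_rot: [-0.248, 3.131, 0.0]
force: [-2.1, -0.6, 0.4]
width: 0.0484
grasp_force: 45.0
```

>>> {"method": "drive_tool", "body": {"steps": [[0,0,0,-0.05,0],[0,0,0,0,0],[0,0,0,-0.05,0],[0,0,0,0,0],[0,0,0,0,0]]}}

```text
clock: 9.8
ee_pos: [0.529, 0.1329, 0.0439]
tcp_rot: [-0.248, 3.131, -0.0]
force: [-3.2, -0.7, 7.3]
width: 0.0481
grasp_force: 45.0
```

Contact with the floor (7 N). Release gently.

>>> {"method": "drive_tool", "body": {"steps": [[52,0,0,0.05,0],[56,0,0,0,0],[60,0,0,0,0],[68,0,0,0,0],[75,0,0,0,0]], "newtons": 10}}

```text
clock: 10.3
ee_pos: [0.5281, 0.1328, 0.0427]
tcp_rot: [0.248, -3.131, 0.0]
force: [-0.2, 1.1, 0.0]
width: 0.0675
grasp_force: 0.0
```

>>> {"method": "drive_tool", "body": {"steps": [[78,0,0,0,0],[78,0,0,0,0],[78,0,0,0.5,0],[78,0,0,1,0],[78,0,0,1.5,0]]}}

```text
clock: 10.8
ee_pos: [0.5279, 0.1328, 0.0736]
tcp_rot: [0.248, -3.13, 0.0]
force: [-0.4, -0.7, -0.7]
width: 0.0741
grasp_force: 0.0
```

>>> {"method": "drive_tool", "body": {"steps": [[78,0,0,3,0],[78,0,0,4,0],[78,0,0,4,0],[78,0,0,3,0],[78,0,0,2,0]]}}

```text
clock: 11.3
ee_pos: [0.5296, 0.1331, 0.2385]
tcp_rot: [-0.247, 3.125, 0.001]
force: [-0.9, 0.1, 0.6]
width: 0.0739
grasp_force: 0.0
```

```bash
python3 - <<'E'
from h import *
from workcell import ctrl
for n in("side","wrist"): cv2.imwrite(f"pics/{n}4.png",ctrl.read_camera(n))
a=cv2.imread("pics/side4.png")[120:420,150:500];b=cv2.resize(cv2.imread("pics/wrist4.png"),(400,300))
cv2.imwrite("pics/v4.png",np.hstack([a,b]))
E
```

```text
(no output)
```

View pics/v4.png

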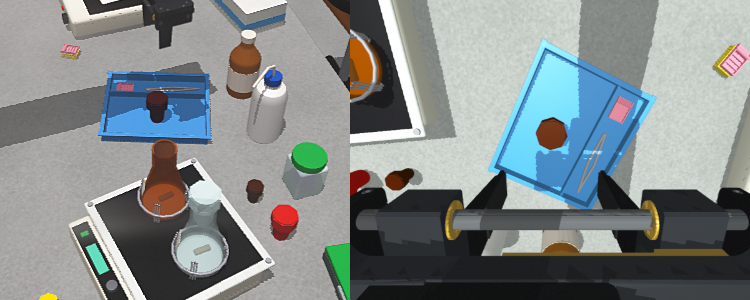

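The stopper stands upright in the wide part of the tray, at about (157,105) in the side half and (551,133) in the wrist half. The bottles and jar are all upright and the gripper is clear.

```bash
python3 -c "
from workcell import ctrl
print(ctrl.finish_job())"
```

```text
the job is handed in; nothing more can be done
None
```

I twisted the amber stopper free, pulled it out of the neck and stood it upright in the wide part of the blue tray; the bottles and jar were still standing, and I handed the job in at about 11.4 s.

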